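Close up a mixing lid

TASK

The big paint tin on the bench has just been fitted with its mixing lid; get it ready for the mixing rack. Push its pour-spout flap fully shut, and push both clamp levers on the sides of the lid right down until they lie home against the tin. Only push, with the fingertips: the tin stays standing where it is, neither lifted, tipped nor shoved along, and the other things on the bench stay undisturbed.

Things in the scene. Friction and masses are not known exactly. Their poses are not given: they have to be found in the camera images.
- tin: White 3.5 litre paint tin, diameter 176 mm, 165 mm tall, about 4 kg, standing loose on the bench, with a grey plastic mixing lid 189 mm across, its flat deck 177 mm above the bench. Origin: centre of the underside; z up the tin's axis. On the lid: pour spout towards the tin's -x, carrying handle towards +x, clamp lever a at +y, clamp lever b at -y.
- shaft_top (a point): Top of the agitator shaft on the tin's axis, 215 mm above the bench: a black cross bar 9 by 48 mm (along the tin's y) and 7 mm high, on a thin shaft over a bearing 48 mm across at its foot and 20 mm high. Not to be worked.
- handle (a point): Middle of the black carrying handle's upright bar, 126 mm from the tin's axis towards +x; 30 mm wide, from 67 to 174 mm above the bench. Not needed.
- spout_lip (a point): Outer lip of the pour spout, 132 mm from the tin's axis towards -x; trough 58 mm wide, walls up to 185 mm above the bench. Fixed on the lid.
- flap_part (a joint): Angle of the spout flap in rad: 0 = shut, lying level over the pour hole and pointing away from the tin's axis; 1.57 = standing straight up; more = leaning back over the middle of the lid; stop at 1.95. It starts open, at 1.25 to 1.85. It has light friction and stays where it is left (about 1 N at its edge moves it).
- flap_hinge (a point): Middle of the flap's hinge line, fixed on the tin 45 mm from its axis towards -x, 187 mm above the bench; the hinge line runs along the tin's y. The flap is a grey plastic plate 46 mm wide, 4 mm thick (2 mm either side of the hinge line) and reaches 61 mm from the hinge.
- flap_edge (a point): Middle of the flap's free edge, 60 mm from the hinge, in mid-thickness; moves with the flap.
- clamp_a_part (a joint): Angle in rad of clamp lever a (at the tin's +y): 0 = shut, hanging down close beside the tin, its tip splayed out 0.2 rad (11 degrees) from straight down; 1.37 = sticking straight out level; more = pointing up and outwards; stop at 2.3. It starts open, at 1.35 to 2.1. Friction holds it where it is left (2 to 3 N near its tip moves it).
- clamp_a_pivot (a point): Pivot of clamp lever a, at the lid's rim 102 mm from the tin's axis towards +y, 167 mm above the bench; the pin runs along the tin's x. The lever is a flat steel strip 20 mm wide and 5 mm thick, 52 mm long from pivot to tip, with a round cam of 7 mm radius at the pivot and a lip at the tip bent slightly outwards (look only).
- clamp_a_tip (a point): Tip of clamp lever a, 52 mm from its pivot; moves with the lever.
- clamp_b_part (a joint): The same for clamp lever b, at the tin's -y: 0 = shut, hanging down beside the tin, 1.37 = level, stop at 2.3, starts at 1.35 to 2.1.
- clamp_b_pivot (a point): Pivot of clamp lever b, 102 mm from the tin's axis towards -y, 167 mm above the bench; same lever.
- clamp_b_tip (a point): Tip of clamp lever b, 52 mm from its pivot; moves with the lever.
- small_tin: Bystander: small loose white tin without a mixing lid, 86 mm across, 94 mm tall; origin under its centre, z up.
- cup: Bystander: loose white plastic mixing cup, 82 mm across the rim, 95 mm tall; origin under its centre, z up.
- hardener: Bystander: loose hardener bottle, 60 mm across, 115 mm tall, black cap; origin under its centre, z up.

How it is judged (in metres and radians):
At the end, for the whole second after the job is handed in: The spout flap and both clamp levers are within 0.08 rad (about 5 degrees) of fully shut, the tin stands upright and at rest within 30 mm of where it stood, and the other things are within 30 mm of where they stood (value of joint each of flap_part, clamp_a_part, clamp_b_part below 0.08 rad and angle between tin's own z axis and vertical below 0.03 rad and linear speed of tin below 0.02 m/s and distance of each of tin, small_tin, cup, hardener from where it was at the start of the episode below 0.03 m); the robot touches nothing.
It fails at once if the big tin was lifted (height (world z) of tin above 0.01 m).
It fails at once if the big tin was tipped (angle between tin's own z axis and vertical above 0.12 rad).
It fails at once if the big tin was shoved along by more than 30 mm (distance of tin from where it was at the start of the episode above 0.03 m).
It fails at once if another thing on the bench was moved by more than 30 mm, lifted or tipped (distance of any of small_tin, cup, hardener from where it was at the start of the episode above 0.03 m or angle between any of small_tin, cup, hardener's own z axis and vertical above 0.2 rad).
It also fails if it takes over 51 s, if anything falls off the work surface, if the arm or the gripper's body presses on something with over 40 N, if the wrist force passes 120 N, or if a joint passes its speed limit or range.

ROBOT

A 6-joint arm with a two-finger parallel gripper is mounted at the origin on the work surface. World frame = base frame: x ahead of the robot, y to its left, z up, the work surface at z = 0. Lengths are in mm, angles in rad, forces in N, time in s.
With the tool pointing down it reaches from about 275 to 750 mm from the base axis. Payload 10.2 kg.
Tool frame: the origin (TCP) lies midway between the tips of the shut fingers; the grasp point (between the pads) lies 19 mm behind it; z points along the fingers, y is the line along which they close (so a half turn about z gives the same grasp; the last joint's range is limited). The gripper opens to 85 mm and grips with 20 to 120 N. Pads are 22 mm wide; open, the fingers measure 114 mm over their backs; the gripper's body (76 mm by 85 mm) begins 54 mm behind the grasp point. The pads swing forward as they close: fully open they stand 13 mm farther back than shut.
Start: joints at [-1.505, 0.313, 1.498, -0, 1.331, -0.223], TCP at [149.508, -503.268, 231.294] pointing down, gripper open.
Joint ranges: [-2.94, 2.94], [-0.97, 2.17], [0.19, 2.56], [-1.23, 4.37], [0.02, 3.11], [-2.88, 2.88]. Speed limits (rad/s): [2.39, 2.39, 3.01, 3.14, 3.14, 3.14].

INTERFACE

Orientations are given as a unit quaternion [w, x, y, z].
In Python, from rig import ctrl gives the robot as it stands.
- The arm moves only by the tool send_rows, never from a script. Its argument "targets" is a list of rows, each an object with "offset": the shift along the world's x, y, z in cm, a list of three; "spin": the turn about the world's z in rad. A call has 1 to 8 rows; each row is the pose to reach, as a shift and turn from the pose commanded when the call began; what a row does not reach only later rows make up. A row lasts 1/12 s, in which the tool goes at most 41.7 mm and 7.16 degrees, less where a joint would pass 70% of its speed; a pose out of reach is approached as far as the arm can. A call with a gripper value outside its range is refused whole. "grip" is the opening, from 0 (shut) to 1 (fully open), set as the call begins (left out, the last holds). The fingers move at their own pace and stop on an object; "squeeze" is the grip in N (left out, the last holds). Time passes only in rows, so rows that repeat a pose let the fingers close. It gives the time, the measured TCP pose, the force, the opening and the grip force at its end, in the units of the state.
- ctrl.sense(): the state, without advancing time (a new reading comes with each control period).
- ctrl.capture(name): name is "scene" or "top" or "wrist"; returns (picture, depth): 384x512x3 uint8, red, green, blue; 384x512 float32, mm along the optical axis (not along the pixel's ray), 0 where there is no reading.
- ctrl.calibration(name): a dict with "fx", "fy", "cx", "cy" (pixels), "k1" (the pictures are not rectified: a ray, as slopes to the right and down, at radius r is drawn at 1 + k1 r^2 times it, then the intrinsics apply), "view" (4x4, takes a point from world to camera coordinates); the wrist camera has in their place "mount" (4x4, takes a point from camera to tool coordinates, whose origin is the TCP and whose axes are the flange's). Camera axes: x right, y down, z forward; pixel columns grow to the right and rows downward; lengths in mm; the calibration is good to about 2 mm. A picture is of the moment at which its call begins: read the wrist's pose just before it. calibration takes no time and is no camera call.
- ctrl.finish_job(): hands the job in; it is judged then, once.
Trained networks look in the newest picture that a camera, given by its name, has taken for a name from the list of things; names that differ only in an ending like _2 or _b are one class to them, and where a whole thing is asked for, a point or a joint stands for the part that bears it (a point fixed in the world has none). Each returns a list of dicts, best first, with "conf" (0 to 1); they miss things now and then, are a little off and sometimes report something else, mostly with a low value. They report only what shows in the picture. A call takes as long as a camera call.
- ctrl.search_frame(camera, query): "box" ([left, top, right, bottom] in pixels, round what is visible of it).
- ctrl.place_of(camera, query): "uv" ([column, row] in pixels: a listed point, or the origin of a listed thing).
The state is a dict: "time_s": time; "joints": joint angles; "dq": joint speeds; "tau": joint torques, N m; "eef_pos": TCP position; "ee_rot": TCP orientation; "force": force on the tool from outside, world axes, zero at the start; "wrist_torque": the same for the moment, N m; "grip_width": opening from 0.0 (shut) to 1.0 (fully open); "grip_force": force on a finger pad.
Only numpy, scipy, OpenCV 4.12 (cv2) and the standard library are available. Lean on these libraries where they do the work, as an engineer would, in place of code of your own. Each camera call takes 0.05 s, during which the arm holds its last target. There are 200 camera calls.

## Working session

There is one attempt and no reset: what is moved stays moved. The work goes in short steps, Python scripts to look and compute and a tool call to move; the robot and the scene stay as the last step left them, time stands still between calls to the robot, and variables do not carry over. Pictures are saved under pics/ and viewed, at most 10 in all, crops included, and the job is handed in when it is done.

Besides the shell and the picture viewer there is one more tool, called after ">>>" as name(argument=value, ...) on one line, values as JSON. send_rows: Moves the arm, as the interface text tells. Its arguments: {"type":"object","properties":{"targets":{"type":"array"},"grip":{"type":"number"},"squeeze":{"type":"number"}},"required":["targets"]}

```bash
mkdir -p pics
cat > h.py <<'E'
import numpy as np, cv2
from rig import ctrl
from scipy.spatial.transform import Rotation as R
def pose(c):
    k=ctrl.calibration(c)
    if 'view' in k: return k,np.linalg.inv(np.array(k['view']))
    s=ctrl.sense();T=np.eye(4);w,x,y,z=s['ee_rot'];T[:3,:3]=R.from_quat([x,y,z,w]).as_matrix();T[:3,3]=s['eef_pos']
    return k,T@np.array(k['mount'])
def ray(k,M,uv):
    K=np.array([[k['fx'],0,k['cx']],[0,k['fy'],k['cy']],[0,0,1.]])
    p=cv2.undistortPoints(np.array([[uv]],float),K,np.array([k['k1'],0,0,0.]))[0,0]
    return M[:3,3],M[:3,:3]@np.array([p[0],p[1],1])
def at_z(k,M,uv,z):
    o,d=ray(k,M,uv);return o+d*(z-o[2])/d[2]
def cloud(k,M,dep):
    v,u=np.nonzero(dep>0)
    K=np.array([[k['fx'],0,k['cx']],[0,k['fy'],k['cy']],[0,0,1.]])
    p=cv2.undistortPoints(np.stack([u,v],1)[:,None].astype(float),K,np.array([k['k1'],0,0,0.]))[:,0]
    P=np.c_[p,np.ones(len(p))]*dep[v,u][:,None]
    return P@M[:3,:3].T+M[:3,3],u,v
def save(n,im): cv2.imwrite('pics/'+n+'.png',im[...,::-1])
E
python3 - <<'E'
from h import *
np.set_printoptions(precision=1,suppress=True)
ims=[]
Z=dict(tin=0,shaft_top=215,handle=120,spout_lip=185,flap_hinge=187,clamp_a_pivot=167,small_tin=0,cup=0,hardener=0,flap_edge=None,clamp_a_tip=None)
for c in ['top','scene']:
    k,M=pose(c); im,dep=ctrl.capture(c); ims.append(im); np.save(c+'.npy',dep)
    print(c,M[:3,3])
    for q,z in Z.items():
        for r in ctrl.place_of(c,q)[:3]:
            uv=r['uv']; 
            d=dep[int(np.clip(uv[1],0,383)),int(np.clip(uv[0],0,511))]
            o,dd=ray(k,M,uv); Rm=np.linalg.inv(M)[:3,:3]
            P=o+dd*d
            print(q,round(r['conf'],2),np.array(uv),'z:',at_z(k,M,uv,z) if z is not None else '', 'dep:',P)
cv2.imwrite('pics/a.png',cv2.resize(np.vstack(ims),None,fx=.78,fy=.78)[...,::-1])
save('top',ims[0]);save('scene',ims[1])
E
```

```text
top [ 308.8   -1.8 1325.5]
shaft_top 0.71 [229.  180.8] z: [577.8  80.3 215. ] dep: [586.8  83.1 177.7]
handle 0.75 [202.9 157.7] z: [678.9 165.  120. ] dep: [661.9 157.3 175.2]
spout_lip 0.92 [260.7 215.2] z: [479.7  -3.  185. ] dep: [507.1  -3.2   2.5]
flap_hinge 0.73 [239.7 189.4] z: [557.4  52.8 187. ] dep: [551.5  51.5 214.1]
flap_hinge 0.4 [264.  146.8] z: [680.8 -24.2 187. ] dep: [683.8 -24.4 177.8]
clamp_a_pivot 0.79 [202.4 206.9] z: [516.4 164.  167. ] dep: [515.2 163.  173.9]
small_tin 0.71 [363.7 227.2] z: [ 447.8 -337.6    0. ] dep: [ 437.6 -312.9   97.3]
small_tin 0.42 [351.4 162.8] z: [ 667.9 -319.8    0. ] dep: [ 646.4 -300.8   79.4]
small_tin 0.2 [235.7 186.5] z: [609.   74.7   0. ] dep: [553.8  60.6 243.4]
cup 0.86 [150.9 221.8] z: [506.5 359.5   0. ] dep: [506.5 359.5   0. ]
hardener 0.76 [349.3 164. ] z: [ 664.2 -312.3    0. ] dep: [ 645.1 -295.6   71.1]
hardener 0.62 [253.8 161.1] z: [693.3   9.5   0. ] dep: [643.2   8.1 173. ]
flap_edge 0.52 [234.  185.4] z:  dep: [556.7  65.  245.4]
clamp_a_tip 0.7 [239.  191.6] z:  dep: [546.8  54.1 207.3]
clamp_a_tip 0.51 [191
[... 539 characters left out ...]
.5] z: [704.  -23.8 185. ] dep: [ 535.7 -129.2   -0. ]
flap_hinge 0.88 [297.2 189.4] z: [551.9  59.5 187. ] dep: [549.7  58.6 185.1]
clamp_a_pivot 0.64 [335.6 200.3] z: [518.3 161.3 167. ] dep: [527.2 163.8 174.9]
small_tin 0.75 [287.  176.1] z: [295.4 -89.4   0. ] dep: [508.3   6.8 182.4]
small_tin 0.6 [206.4 175.6] z: [ 436.1 -335.8   -0. ] dep: [ 475.6 -305.1   38.8]
cup 0.6 [396. 265.] z: [504.7 368.1   0. ] dep: [531.1 369.1  28.1]
hardener 0.75 [169.  215.8] z: [ 665.4 -320.6    0. ] dep: [ 688.7 -297.2   30.2]
flap_edge 0.83 [298.4 172.4] z:  dep: [256.8 -63.3   1. ]
clamp_a_tip 0.54 [356.3 196. ] z:  dep: [273.3 161.8  -0. ]
clamp_a_tip 0.16 [332.8 198.5] z:  dep: [526.9 155.1 177.3]
```

View pics/a.png

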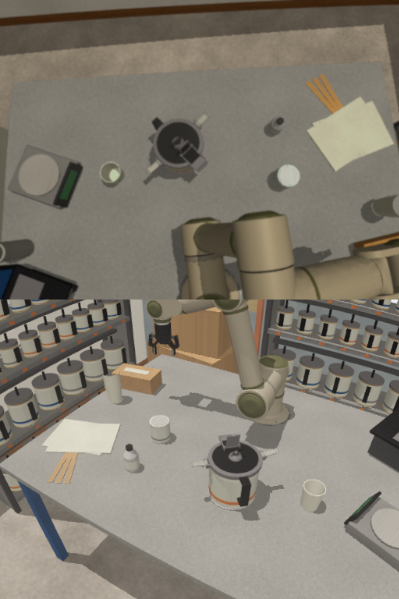

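The top view (upper half) shows the big tin near pixel (229,181) of the full frame. The spout points down-right, the handle up-left, and both levers stick out. The cup, small tin and hardener are well clear. Next I refine the tin's pose from depth.

Run:
```python
from h import *
from scipy.optimize import least_squares
np.set_printoptions(precision=1,suppress=True)
s=ctrl.sense(); w,x,y,z=s['ee_rot']; m=R.from_quat([x,y,z,w]).as_matrix(); print(m, s['time_s'],s['grip_width'],s['force'])
for c in ['top','scene']:
    k,M=pose(c); P,u,v=cloud(k,M,np.load(c+'.npy'))
    n=P[(np.hypot(P[:,0]-582,P[:,1]-82)<97)&(abs(P[:,2]-177)<4)]
    print(c,len(n),n[:,2].mean(),cv2.minEnclosingCircle(n[:,:2].astype(np.float32)))
    C=np.array([582,82]); a=np.radians(41); ex=np.array([np.cos(a),np.sin(a)]);ey=np.array([-ex[1],ex[0]])
    q=np.c_[(P[:,:2]-C)@ex,(P[:,:2]-C)@ey,P[:,2]]
    for nm,mk in dict(a=(abs(q[:,0])<15)&(q[:,1]>100)&(q[:,1]<165)&(q[:,2]>80),b=(abs(q[:,0])<15)&(q[:,1]<-100)&(q[:,1]>-165)&(q[:,2]>80),flap=(abs(q[:,1])<25)&(q[:,2]>219)&(q[:,0]<0)&(q[:,0]>-100),handle=(q[:,0]>105)&(q[:,0]<140)&(abs(q[:,1])<40)&(q[:,2]>60)).items():
        g=q[mk]; print(nm,len(g)); 
        if len(g): print(g.min(0),g.mean(0),g.max(0)); print(g[np.argsort(g[:,1] if nm in 'ab' else g[:,2])][::max(1,len(g)//8)])
```

```text
[[ 1.   0.3 -0. ]
 [ 0.3 -1.  -0. ]
 [-0.   0.  -1. ]] 1.2 0.9974641242559307 [-0.5  0.7 -0.7]
top 2461 177.72279820199117 ((581.8428955078125, 82.01911163330078), 96.8392333984375)
a 160
[-14.  100.1 168.6] [ -1.1 128.6 175.7] [ 15.  158.1 188. ]
[[  9.9 100.1 173.5]
 [  4.1 106.  170.4]
 [  2.2 112.  169.1]
 [  0.7 120.1 174.5]
 [  4.8 128.2 173.6]
 [  4.8 136.3 172.4]
 [  2.9 144.1 179.6]
 [  1.7 152.  183.6]]
b 114
[ -11.4 -151.7  163.8] [   4.6 -125.9  172.8] [  14.1 -100.1  180.3]
[[  11.7 -151.7  174.6]
 [   0.8 -145.1  174.7]
 [  -1.  -139.3  172. ]
 [   5.1 -132.8  172.9]
 [  -0.8 -127.   169.3]
 [  -3.6 -120.1  171.6]
 [  10.2 -113.1  175.4]
 [  12.2 -106.8  175.4]
 [ -11.4 -100.3  175.3]]
flap 96
[-40.  -18.7 219. ] [-34.    3.3 237.7] [-26.7  24.7 251.9]
[[-40.    4.1 219. ]
 [-38.7 -13.  225.2]
 [-37.   19.1 232. ]
 [-35.1  -2.  235.3]
 [-33.6 -11.4 239. ]
 [-32.5  -8.9 243. ]
 [-31.7  12.6 245.4]
 [-27.6  -2.7 247. ]]
handle 102
[105.   -8.2  77.7] [119.6   7.6 164.5] [132.1  20.4 179.3]
[[127.4  20.2  77.7]
 [128.4  20.3 132.7]
 [128.2   0.2 170.1]
 [129.4   6.8 172.1]
[... 564 characters left out ...]
4.9  175.9]
 [  12.9 -137.   173.8]
 [   5.6 -130.4  173.1]
 [   3.2 -124.6  173.4]
 [  -2.7 -118.1  174.2]
 [   2.3 -111.   170.3]
 [   4.3 -106.1  171.3]
 [ -11.  -100.2  170.9]]
flap 129
[-38.2 -18.9 219.6] [-32.7   2.2 235.2] [-25.6  24.9 249.7]
[[-36.  -11.6 219.6]
 [-33.3  -7.1 224.4]
 [-34.9  15.3 226.8]
 [-34.3 -10.  230.9]
 [-32.   19.3 235.1]
 [-32.5 -11.  239.1]
 [-27.7   0.9 244.5]
 [-30.3  -6.7 246.8]
 [-28.    8.7 249.7]]
handle 414
[105.4 -10.3  69.8] [128.7   3.7 133.5] [136.6  21.5 177.6]
[[123.9  -8.9  69.8]
 [133.1 -10.1  84.7]
 [132.2  -3.4 101.7]
 [135.1  -0.7 119.7]
 [133.2   3.6 135.5]
 [132.8  14.8 154.7]
 [134.   12.7 170.7]
 [123.5  15.6 173.7]
 [116.   -0.5 176.4]]
```

>>> send_rows(targets=[{"offset": [2,3,3],"spin": 0.1},{"offset": [5,6.5,6],"spin": 0.2},{"offset": [7.5,10,9],"spin": 0.3},{"offset": [10,13.5,12],"spin": 0.4},{"offset": [12,16.5,12],"spin": 0.445},{"offset": [14.5,19.8,12],"spin": 0.445},{"offset": [17,23,12],"spin": 0.445},{"offset": [19,26,12],"spin": 0.445}], grip=0)

```text
time_s: 1.87
eef_pos: [327.1, -260.3, 351.4]
ee_rot: [0.001, 0.934, 0.358, 0.0]
force: [-0.0, -0.5, -0.1]
grip_width: 0.003
grip_force: 0.0
```

>>> send_rows(targets=[{"offset": [2.4,3.2,0],"spin": 0},{"offset": [4.8,6.5,0],"spin": 0},{"offset": [7.2,9.8,0],"spin": 0},{"offset": [9.6,13,0],"spin": 0},{"offset": [12,16.3,0],"spin": 0},{"offset": [14.4,19.5,0],"spin": 0},{"offset": [16.8,22.7,0],"spin": 0},{"offset": [16.8,22.7,0],"spin": 0}])

```text
time_s: 2.53
eef_pos: [496.5, -30.1, 350.1]
ee_rot: [-0.001, 0.932, 0.361, 0.0]
force: [-0.1, -0.1, -1.1]
grip_width: -0.002
grip_force: 0.0
```

Run:
```python
from h import *
np.set_printoptions(precision=1,suppress=True)
s=ctrl.sense();print(s)
k,M=pose('wrist');im,dep=ctrl.capture('wrist');save('w1',im);np.save('w1.npy',dep);np.save('w1M.npy',M)
for q,z in dict(shaft_top=215,handle=174,spout_lip=185,flap_hinge=187,clamp_a_pivot=167).items():
    for r in ctrl.place_of('wrist',q)[:2]: print(q,round(r['conf'],2),np.array(r['uv']),at_z(k,M,r['uv'],z))
```

```text
{'time_s': 2.5333, 'joints': array([-0.3,  0.2,  1.3,  0. ,  1.6,  0.5]), 'dq': array([-0.1, -0. ,  0.1, -0. ,  0. , -0.1]), 'tau': array([  2.7, -36.2, -28.7,   0.2,   0. ,   1. ]), 'eef_pos': array([496.5, -30.1, 350.1]), 'ee_rot': array([-0. ,  0.9,  0.4,  0. ]), 'force': array([-0.1, -0.1, -1.1]), 'wrist_torque': array([-0.,  0., -0.]), 'grip_force': 0.0, 'grip_width': -0.0015175952373323008}
spout_lip 0.82 [224.7 156.2] [487.8  -4.3 185. ]
flap_hinge 0.68 [218.9  60. ] [548.9  55.3 187. ]
clamp_a_pivot 0.95 [110.3   9. ] [516.4 159.  167. ]
```

View pics/w1.png

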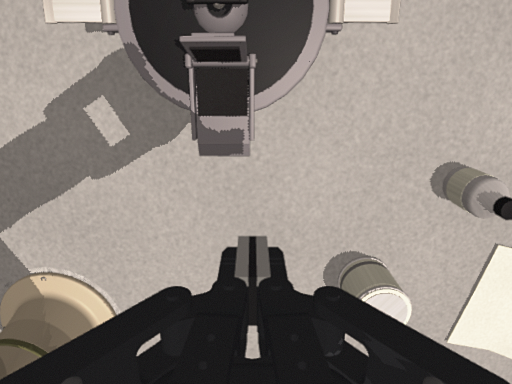

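The wrist view is square to the tin: spout lip at (225,156), flap standing at (215,45), and levers at the top left and right. The networks agree with centre (583,84) and yaw 42°. Next I move over the shaft, behind the flap.

>>> send_rows(targets=[{"offset": [2.4,3.2,0],"spin": 0},{"offset": [4.8,6.4,0],"spin": 0},{"offset": [7.2,9.7,0],"spin": 0},{"offset": [7.2,9.7,0],"spin": 0},{"offset": [7.2,9.7,0],"spin": 0}])

```text
time_s: 3.25
eef_pos: [566.6, 62.2, 350.0]
ee_rot: [-0.0, 0.933, 0.359, -0.001]
force: [-1.0, -0.7, -0.5]
grip_width: 0.001
grip_force: 0.0
```

>>> send_rows(targets=[{"offset": [1.2,1.7,0],"spin": 0},{"offset": [1.2,1.7,-3],"spin": 0},{"offset": [1.2,1.7,-6],"spin": 0},{"offset": [1.2,1.7,-8],"spin": 0},{"offset": [1.2,1.7,-8],"spin": 0}])

```text
time_s: 3.67
eef_pos: [576.5, 77.4, 267.1]
ee_rot: [-0.001, 0.934, 0.358, -0.003]
force: [-0.2, 0.4, -1.0]
grip_width: -0.001
grip_force: 0.0
```

>>> send_rows(targets=[{"offset": [0.4,0.3,0],"spin": 0},{"offset": [0.4,0.3,-2],"spin": 0},{"offset": [0.4,0.3,-4],"spin": 0},{"offset": [0.4,0.3,-4],"spin": 0}])

```text
time_s: 4.0
eef_pos: [581.9, 81.5, 229.5]
ee_rot: [-0.001, 0.934, 0.358, -0.001]
force: [-0.5, -0.0, -0.7]
grip_width: 0.001
grip_force: 0.0
```

>>> send_rows(targets=[{"offset": [-1.4,-1.2,0],"spin": 0},{"offset": [-2.8,-2.5,0],"spin": 0},{"offset": [-4.1,-3.7,0],"spin": 0},{"offset": [-4.9,-4.4,-0.7],"spin": 0},{"offset": [-5.5,-4.9,-1.7],"spin": 0},{"offset": [-5.8,-5.2,-2.9],"spin": 0},{"offset": [-5.8,-5.2,-3.5],"spin": 0},{"offset": [-5.8,-5.2,-3.5],"spin": 0}])

```text
time_s: 4.67
eef_pos: [524.7, 29.7, 196.6]
ee_rot: [0.0, 0.934, 0.358, 0.0]
force: [0.4, 0.3, -0.0]
grip_width: 0.002
grip_force: 0.0
```

>>> send_rows(targets=[{"offset": [0,0,-0.4],"spin": 0},{"offset": [0,0,-0.6],"spin": 0},{"offset": [0,0,-0.6],"spin": 0}])

```text
time_s: 4.92
eef_pos: [524.7, 30.2, 190.0]
ee_rot: [0.0, 0.933, 0.359, 0.0]
force: [0.2, 0.5, 0.3]
grip_width: -0.001
grip_force: 0.1
```

Run:
```python
from h import *
im,d=ctrl.capture('scene');k,M=pose('scene');P,u,v=cloud(k,M,d)
save('s2',cv2.resize(im[130:290,210:410],None,fx=3,fy=3))
print(ctrl.sense()['eef_pos'],ctrl.sense()['force'])
```

```text
[524.58779752  30.20649187 189.98958156] [-0.08246727  0.2066693  -0.92341186]
```

View pics/s2.png

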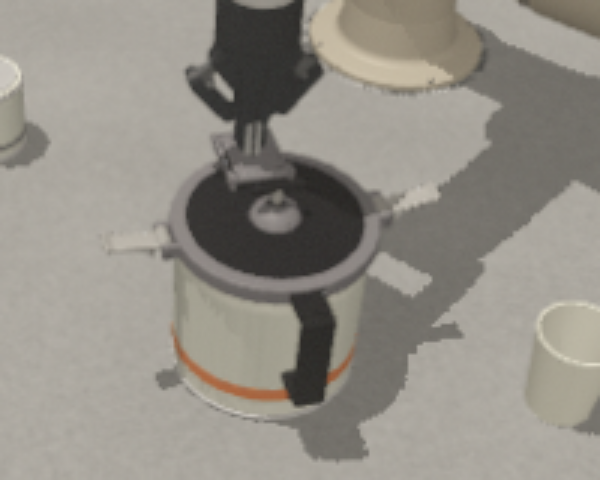

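The crop shows the fingertips on a flap that is nearly flat, around (255,165). The tin has not moved. I press down gently until contact force builds.

>>> send_rows(targets=[{"offset": [0,0,-0.1],"spin": 0},{"offset": [0,0,-0.2],"spin": 0},{"offset": [0,0,-0.2],"spin": 0}])

```text
time_s: 5.22
eef_pos: [524.6, 30.2, 188.9]
ee_rot: [0.0, 0.933, 0.359, 0.001]
force: [-2.8, 0.7, 7.4]
grip_width: -0.001
grip_force: 4.0
```

>>> send_rows(targets=[{"offset": [0,0,-0.1],"spin": 0},{"offset": [0,0,-0.2],"spin": 0},{"offset": [0,0,-0.2],"spin": 0}])

```text
time_s: 5.47
eef_pos: [524.7, 30.1, 188.6]
ee_rot: [0.001, 0.933, 0.359, 0.001]
force: [-8.4, 0.3, 20.3]
grip_width: 0.001
grip_force: 10.6
```

>>> send_rows(targets=[{"offset": [0,0,3],"spin": 0},{"offset": [0,0,5],"spin": 0},{"offset": [-1,4,5.5],"spin": 0},{"offset": [-2,8,5.5],"spin": 0},{"offset": [-3,12,5.5],"spin": 0},{"offset": [-4.5,16.9,5.5],"spin": 0},{"offset": [-4.5,16.9,3.5],"spin": 0},{"offset": [-4.5,16.9,3.5],"spin": 0}])

```text
time_s: 6.13
eef_pos: [477.2, 201.4, 218.3]
ee_rot: [-0.001, 0.933, 0.361, -0.002]
force: [-0.4, -0.3, -0.7]
grip_width: -0.003
grip_force: 0.0
```

Run:
```python
from h import *
np.set_printoptions(precision=1,suppress=True)
s=ctrl.sense();print(s['eef_pos'],s['force'])
k,M=pose('wrist');im,dep=ctrl.capture('wrist');save('w2',im)
for q,z in dict(flap_hinge=187,clamp_a_pivot=167,shaft_top=215,spout_lip=185,clamp_a_tip=180,handle=174).items():
    for r in ctrl.place_of('wrist',q)[:2]: print(q,round(r['conf'],2),np.array(r['uv']),at_z(k,M,r['uv'],z))
```

```text
[477.2 201.4 218.3] [-0.4 -0.3 -0.7]
flap_hinge 0.76 [495.6 288.1] [549.   57.2 187. ]
clamp_a_pivot 0.86 [337.8 210.3] [514.9 162.  167. ]
clamp_a_pivot 0.44 [485.7  11.2] [649.2 185.8 167. ]
clamp_a_tip 0.57 [256.9 217.5] [481.3 200.  180. ]
handle 0.89 [486.3  11.5] [645.2 187.9 174. ]
handle 0.31 [496.3 287.7] [550.4  42.3 174. ]
```

View pics/w2.png

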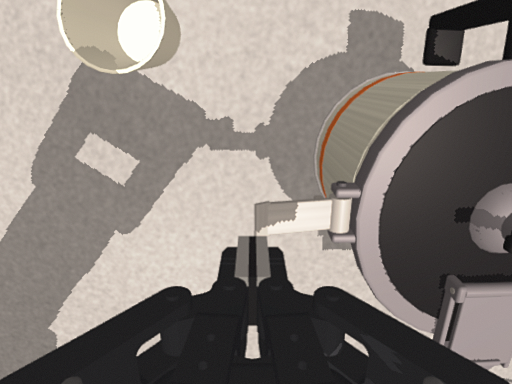

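The lever sits right of the fingertips (tip at pixel (257,217)), and the fingertip is above its outer end. Now I push down along the arc.

>>> send_rows(targets=[{"offset": [0,0,-2],"spin": 0},{"offset": [0,0,-4],"spin": 0},{"offset": [0,0,-5],"spin": 0},{"offset": [0,0,-6],"spin": 0},{"offset": [0.2,-0.2,-7],"spin": 0},{"offset": [0.6,-0.7,-7.9],"spin": 0},{"offset": [1.2,-1.3,-8.6],"spin": 0},{"offset": [1.2,-1.3,-8.6],"spin": 0}])

```text
time_s: 7.15
eef_pos: [491.9, 184.9, 133.3]
ee_rot: [-0.0, 0.934, 0.358, -0.001]
force: [1.0, 0.4, 0.5]
grip_width: -0.002
grip_force: 0.0
```

>>> send_rows(targets=[{"offset": [0.3,-0.3,-0.3],"spin": 0},{"offset": [0.5,-0.6,-0.5],"spin": 0},{"offset": [0.5,-0.6,-0.5],"spin": 0}])

```text
time_s: 7.4
eef_pos: [496.1, 180.9, 130.4]
ee_rot: [-0.001, 0.933, 0.359, 0.0]
force: [-5.4, 7.2, 3.5]
grip_width: -0.003
grip_force: 3.8
```

>>> send_rows(targets=[{"offset": [0.1,-0.1,0],"spin": 0},{"offset": [0.1,-0.1,0],"spin": 0}])

```text
time_s: 7.57
eef_pos: [496.2, 180.7, 130.3]
ee_rot: [-0.002, 0.933, 0.359, -0.0]
force: [-11.7, 12.6, 7.3]
grip_width: 0.002
grip_force: 7.2
```

Run:
```python
from h import *
np.set_printoptions(precision=1,suppress=True)
s=ctrl.sense();print(s['eef_pos'],s['force'])
im,d=ctrl.capture('scene')
save('s3',cv2.resize(im[150:290,230:410],None,fx=4,fy=4,interpolation=cv2.INTER_CUBIC))
```

```text
[496.2 180.7 130.3] [-11.7  12.6   7.3]
```

View pics/s3.png

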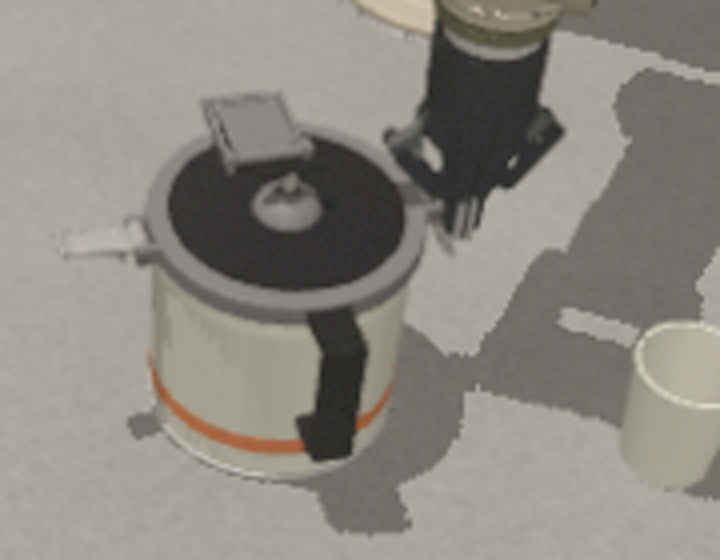

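>>> send_rows(targets=[{"offset": [-1,1.1,0],"spin": 0},{"offset": [-3,3.3,1],"spin": 0},{"offset": [-4,4.4,3],"spin": 0},{"offset": [-5,5.5,6],"spin": 0},{"offset": [-6,6.6,9],"spin": 0},{"offset": [-6,6.6,9],"spin": 0}])

```text
time_s: 8.12
eef_pos: [438.0, 247.2, 225.5]
ee_rot: [0.001, 0.933, 0.36, 0.005]
force: [0.8, -0.2, 0.3]
grip_width: 0.002
grip_force: 0.0
```

Run:
```python
from h import *
np.set_printoptions(precision=1,suppress=True)
s=ctrl.sense();print(s['eef_pos'],s['force'])
k,M=pose('wrist');im,d=ctrl.capture('wrist');
a=np.radians(42);ex=np.array([np.cos(a),np.sin(a)]);ey=np.array([-ex[1],ex[0]]);C=np.array([583,85])
def q(c,d):
    k,M=pose(c);P,u,v=cloud(k,M,d);return np.c_[(P[:,:2]-C)@ex,(P[:,:2]-C)@ey,P[:,2]],u,v
for c,dd in (('wrist',d),('scene',None)):
    if dd is None: im2,dd=ctrl.capture(c)
    p,u,v=q(c,dd)
    g=p[(abs(p[:,0])<9)&(p[:,1]>96)&(p[:,1]<160)&(p[:,2]>95)&(p[:,2]<180)]
    print(c,len(g)); 
    for z in range(100,180,8):
        h=g[(g[:,2]>=z)&(g[:,2]<z+8)]
        if len(h): print(z,len(h),h.min(0),np.median(h,0),h.max(0))
    n=p[(np.hypot(p[:,0],p[:,1])<100)&(abs(p[:,2]-177)<4)]; print(cv2.minEnclosingCircle(n[:,:2].astype(np.float32)))
    f=p[(p[:,0]<-50)&(p[:,0]>-103)&(abs(p[:,1])<18)&(p[:,2]>170)&(p[:,2]<230)]
    if len(f): print('flap',np.polyfit(f[:,0],f[:,2],1),f[:,2].mean(),len(f))
save('w4',np.hstack([cv2.resize(im,(400,300)),cv2.resize(im2[150:270,250:410],(400,300))]))
```

```text
[438.  247.2 225.5] [ 0.8 -0.2  0.3]
wrist 1844
108 39 [ -8.5 122.2 113.9] [  2.3 125.  115.5] [  8.8 125.8 116. ]
116 246 [ -9.  116.2 116. ] [  0.7 121.6 119.4] [  8.9 125.7 124. ]
124 185 [ -8.9 112.6 124. ] [  0.6 118.  128.5] [  8.2 120.4 131.9]
132 221 [ -9.  108.6 132. ] [  0.2 114.8 136.1] [  8.2 117.6 140. ]
140 237 [ -9.  106.5 140. ] [  0.7 111.3 144.1] [  8.4 114.5 148. ]
148 249 [ -8.9 100.2 148.1] [  0.1 107.9 151.6] [  8.2 110.8 156. ]
156 115 [ -9.  103.4 156. ] [  0.7 107.7 161.3] [  9. 109. 164.]
164 551 [ -8.9  96.1 164. ] [  0.2 104.  168.8] [  9.  108.6 171.4]
172 1 [  9.  100.8 172. ] [  9.  100.8 172. ] [  9.  100.8 172. ]
((-16.618059158325195, 45.965484619140625), 81.76602935791016)
scene 37
116 4 [ -0.5 121.  119. ] [  6.4 125.3 121.9] [  7.4 127.1 122.9]
124 6 [ -6.8 115.7 125.2] [  5.6 117.3 128.1] [  8.1 123.8 131.5]
132 4 [  6.1 115.2 132.2] [  7.1 117.6 134.8] [  8.2 118.8 139.4]
140 5 [ -0.3 111.1 140.2] [  7.2 111.8 144. ] [  7.3 114.5 147.7]
148 1 [  7.5 110.3 151.9] [  7.5 110.3 151.9] [  7.5 110.3 151.9]
164 1 [ -6.7  98.3 171. ] [ -6.7  98.3 171. ] [ -6.7  98.3 171. ]
172 16 [ -8.1  97.6 172. ] [ -0.  102.5 174.3] [  7.3 108.4 176.3]
((1.0222930908203125, -0.11086820065975189), 99.69306182861328)
flap [ -0.  188.3] 189.74663465715784 162
```

View pics/w4.png

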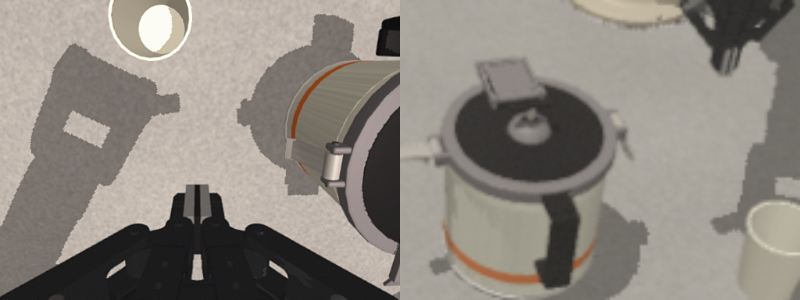

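The flap is flat, but lever a still stands about 0.2 rad open by the depth slope (22° against 11°). The gripper's linkage probably touched the rim. I'll turn the tool 90° so its narrow side faces the tin.

>>> send_rows(targets=[{"offset": [0,0,0],"spin": 0.12},{"offset": [0,0,0],"spin": 0.24},{"offset": [0,0,0],"spin": 0.36},{"offset": [0,0,0],"spin": 0.48},{"offset": [0,0,0],"spin": 0.6},{"offset": [0,0,0],"spin": 0.72},{"offset": [0,0,0],"spin": 0.8},{"offset": [0,0,0],"spin": 0.8}])

```text
time_s: 8.88
eef_pos: [437.3, 244.5, 218.4]
ee_rot: [-0.0, 0.719, 0.695, -0.001]
force: [-0.6, 0.6, 0.3]
grip_width: 0.001
grip_force: 0.0
```

>>> send_rows(targets=[{"offset": [0,0,0],"spin": 0.12},{"offset": [0,0,0],"spin": 0.24},{"offset": [0,0,0],"spin": 0.36},{"offset": [0,0,0],"spin": 0.48},{"offset": [0,0,0],"spin": 0.6},{"offset": [0,0,0],"spin": 0.72},{"offset": [0,0,0],"spin": 0.77},{"offset": [0,0,0],"spin": 0.77}])

```text
time_s: 9.55
eef_pos: [437.3, 244.7, 218.9]
ee_rot: [-0.0, 0.407, 0.913, -0.0]
force: [0.5, -0.7, 0.9]
grip_width: -0.002
grip_force: 0.0
```

>>> send_rows(targets=[{"offset": [0,0,-3],"spin": 0},{"offset": [1,-1.1,-6],"spin": 0},{"offset": [2,-2.2,-8],"spin": 0},{"offset": [3,-3.3,-10],"spin": 0},{"offset": [4,-4.5,-10],"spin": 0},{"offset": [4,-4.5,-10],"spin": 0},{"offset": [4,-4.5,-10],"spin": 0}])

```text
time_s: 10.13
eef_pos: [477.4, 199.6, 119.3]
ee_rot: [-0.0, 0.409, 0.913, -0.0]
force: [-0.6, -0.8, -0.4]
grip_width: -0.002
grip_force: 0.0
```

>>> send_rows(targets=[{"offset": [0.6,-0.7,0.4],"spin": 0},{"offset": [1.2,-1.3,0.4],"spin": 0},{"offset": [1.6,-1.8,0.4],"spin": 0},{"offset": [1.8,-2.0,0.4],"spin": 0},{"offset": [1.8,-2.0,0.4],"spin": 0}])

```text
time_s: 10.55
eef_pos: [495.6, 179.7, 123.7]
ee_rot: [0.0, 0.407, 0.913, 0.0]
force: [0.2, -0.3, -0.5]
grip_width: -0.003
grip_force: 0.0
```

>>> send_rows(targets=[{"offset": [0.1,-0.1,0],"spin": 0},{"offset": [0.1,-0.1,0],"spin": 0}])

```text
time_s: 10.72
eef_pos: [496.1, 179.2, 123.6]
ee_rot: [-0.0, 0.407, 0.914, -0.0]
force: [-1.8, 0.4, -1.1]
grip_width: 0.003
grip_force: 0.5
```

>>> send_rows(targets=[{"offset": [0.1,-0.1,0],"spin": 0},{"offset": [0.2,-0.2,0],"spin": 0},{"offset": [0.2,-0.2,0],"spin": 0}])

```text
time_s: 10.97
eef_pos: [498.2, 177.1, 123.5]
ee_rot: [-0.0, 0.407, 0.914, -0.0]
force: [-1.5, 1.3, -1.5]
grip_width: -0.001
grip_force: 1.1
```

>>> send_rows(targets=[{"offset": [0.1,-0.1,0],"spin": 0},{"offset": [0.2,-0.2,0],"spin": 0},{"offset": [0.2,-0.2,0],"spin": 0}])

```text
time_s: 11.22
eef_pos: [499.1, 176.1, 123.4]
ee_rot: [-0.002, 0.407, 0.914, 0.0]
force: [-6.9, 8.2, 1.1]
grip_width: 0.002
grip_force: 5.2
```

>>> send_rows(targets=[{"offset": [0.1,-0.1,0],"spin": 0},{"offset": [0.1,-0.1,0],"spin": 0}])

```text
time_s: 11.38
eef_pos: [499.3, 175.8, 123.3]
ee_rot: [-0.003, 0.407, 0.914, 0.0]
force: [-11.1, 12.3, 2.0]
grip_width: 0.006
grip_force: 8.1
```

>>> send_rows(targets=[{"offset": [-1,1.1,0],"spin": 0},{"offset": [-3,3.3,1],"spin": 0},{"offset": [-4,4.4,3],"spin": 0},{"offset": [-5,5.5,6],"spin": 0},{"offset": [-6,6.6,9],"spin": 0},{"offset": [-6,6.6,12],"spin": 0},{"offset": [-6,6.6,12],"spin": 0}])

```text
time_s: 11.97
eef_pos: [442.9, 241.2, 249.8]
ee_rot: [0.005, 0.406, 0.914, 0.003]
force: [0.8, 0.3, 0.4]
grip_width: 0.002
grip_force: 0.0
```

```bash
cat > chk.py <<'E'
from h import *
import sys
np.set_printoptions(precision=1,suppress=True)
s=ctrl.sense();print(s['time_s'],s['eef_pos'],s['force'],s['joints'].round(2))
a=np.radians(42);ex=np.array([np.cos(a),np.sin(a)]);ey=np.array([-ex[1],ex[0]]);C=np.array([583,85])
for c in sys.argv[1:]:
    k,M=pose(c);im,d=ctrl.capture(c);save('last_'+c,im);P,u,v=cloud(k,M,d);p=np.c_[(P[:,:2]-C)@ex,(P[:,:2]-C)@ey,P[:,2]]
    for sg in (1,-1):
        y=p[:,1]*sg
        g=p[(abs(p[:,0])<9)&(y>104)&(y<170)&(p[:,2]>122)&(p[:,2]<154)]
        if len(g)>8: print(c,'ab'[sg<0],len(g),'slope rad from down',np.arctan(abs(np.polyfit(g[:,2],g[:,1],1)[0])))
    n=p[(np.hypot(p[:,0],p[:,1])<100)&(abs(p[:,2]-177)<4)]; print(c,'lid',len(n),cv2.minEnclosingCircle(n[:,:2].astype(np.float32)))
    f=p[(p[:,0]<-50)&(p[:,0]>-103)&(abs(p[:,1])<18)&(p[:,2]>170)&(p[:,2]<230)]
    if len(f)>9: print('flap',np.polyfit(f[:,0],f[:,2],1),f[:,2].mean(),len(f))
E
python3 chk.py wrist scene
```

```text
11.9667 [442.9 241.2 249.8] [0.8 0.3 0.4] [ 0.3  0.2  1.5 -0.   1.4 -0.5]
wrist lid 320 ((1.5681672096252441, 82.05628967285156), 13.12451171875)
scene a 19 slope rad from down 0.1925468323177664
scene lid 2143 ((-0.40270188450813293, -0.004545875824987888), 99.73623657226562)
flap [ -0.  189.5] 189.79463460074177 156
```

Lever a is now shut (slope 0.19 rad, 0.2 expected) and the tin has not moved. Next I cross over to lever b, with the tool turned a half turn.

>>> send_rows(targets=[{"offset": [0,0,2],"spin": -0.12},{"offset": [1,-1.1,3],"spin": -0.24},{"offset": [2,-2.2,3],"spin": -0.36},{"offset": [3,-3.3,3],"spin": -0.48},{"offset": [4,-4.4,3],"spin": -0.6},{"offset": [5,-5.6,3],"spin": -0.72},{"offset": [6,-6.7,3],"spin": -0.84},{"offset": [7,-7.8,3],"spin": -0.96}])

```text
time_s: 12.73
eef_pos: [511.7, 161.1, 272.2]
ee_rot: [-0.0, 0.785, 0.62, -0.001]
force: [-0.0, 0.4, 0.5]
grip_width: 0.002
grip_force: 0.0
```

>>> send_rows(targets=[{"offset": [1,-1.1,0],"spin": -0.12},{"offset": [2,-2.2,0],"spin": -0.24},{"offset": [3,-3.3,0],"spin": -0.36},{"offset": [4,-4.5,0],"spin": -0.48},{"offset": [5,-5.6,0],"spin": -0.6},{"offset": [6,-6.7,0],"spin": -0.72},{"offset": [7,-7.8,0],"spin": -0.84},{"offset": [8,-8.9,0],"spin": -0.96}])

```text
time_s: 13.4
eef_pos: [591.6, 72.1, 272.0]
ee_rot: [-0.0, 0.982, 0.187, -0.001]
force: [-0.2, -0.2, 0.1]
grip_width: -0.001
grip_force: 0.0
```

>>> send_rows(targets=[{"offset": [1,-1.1,0],"spin": -0.12},{"offset": [2,-2.2,0],"spin": -0.24},{"offset": [3,-3.3,0],"spin": -0.36},{"offset": [4,-4.5,0],"spin": -0.48},{"offset": [5,-5.6,0],"spin": -0.6},{"offset": [6,-6.7,0],"spin": -0.72},{"offset": [7,-7.8,0],"spin": -0.84},{"offset": [8,-8.9,0],"spin": -0.96}])

```text
time_s: 14.07
eef_pos: [671.6, -16.9, 271.8]
ee_rot: [0.0, 0.958, -0.287, -0.001]
force: [-0.1, -0.4, 0.5]
grip_width: -0.003
grip_force: 0.0
```

>>> send_rows(targets=[{"offset": [1.3,-1.1,0],"spin": -0.12},{"offset": [1.3,-1.1,-2],"spin": -0.24},{"offset": [1.3,-1.1,-4],"spin": -0.255},{"offset": [1.3,-1.1,-5.4],"spin": -0.255},{"offset": [1.3,-1.1,-5.4],"spin": -0.255}])

```text
time_s: 14.48
eef_pos: [683.0, -27.2, 214.4]
ee_rot: [0.001, 0.915, -0.404, -0.004]
force: [-0.1, -0.4, -0.4]
grip_width: 0.004
grip_force: 0.0
```

```bash
python3 chk.py scene
python3 - <<'E'
from h import *
im=cv2.imread('pics/last_scene.png');cv2.imwrite('pics/s5.png',cv2.resize(im[140:270,220:390],None,fx=4,fy=4))
E
```

```text
14.4833 [683.  -27.2 214.4] [-0.1 -0.4 -0.4] [-0.2  0.7  0.9 -0.   1.5  2.2]
scene a 19 slope rad from down 0.17796013521524984
scene lid 2130 ((0.21725083887577057, -0.18349017202854156), 99.7827377319336)
flap [  0.  189.8] 189.74567057004063 152
```

View pics/s5.png

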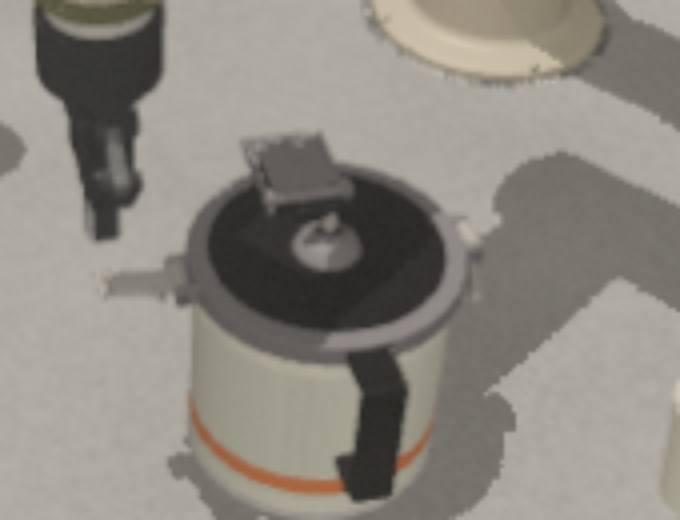

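Lever b sits at the left, with its tip at (105,280) directly under the fingertips. Lever a hangs shut. Now I sweep b down.

>>> send_rows(targets=[{"offset": [0,0,-2.2],"spin": 0},{"offset": [0,0,-4.2],"spin": 0},{"offset": [0,0,-5.4],"spin": 0},{"offset": [-0.1,0.1,-6.7],"spin": 0},{"offset": [-0.5,0.5,-7.5],"spin": 0},{"offset": [-1.0,1.1,-8.2],"spin": 0},{"offset": [-1.4,1.6,-8.8],"spin": 0},{"offset": [-1.4,1.6,-8.8],"spin": 0}])

```text
time_s: 15.2
eef_pos: [669.8, -10.3, 131.5]
ee_rot: [0.0, 0.915, -0.403, -0.0]
force: [-0.0, 1.0, 0.0]
grip_width: -0.001
grip_force: 0.0
```

>>> send_rows(targets=[{"offset": [-0.1,0.1,-0.1],"spin": 0},{"offset": [-0.2,0.2,-0.1],"spin": 0},{"offset": [-0.2,0.2,-0.1],"spin": 0}])

```text
time_s: 15.45
eef_pos: [668.8, -9.2, 131.2]
ee_rot: [-0.0, 0.915, -0.404, 0.001]
force: [3.1, -2.2, -0.2]
grip_width: -0.002
grip_force: 1.2
```

>>> send_rows(targets=[{"offset": [-0.1,0.1,-0.2],"spin": 0},{"offset": [-0.2,0.2,-0.4],"spin": 0},{"offset": [-0.2,0.2,-0.4],"spin": 0}])

```text
time_s: 15.7
eef_pos: [666.2, -6.7, 126.6]
ee_rot: [-0.0, 0.915, -0.404, -0.0]
force: [1.0, -0.2, 1.6]
grip_width: 0.002
grip_force: 1.0
```

>>> send_rows(targets=[{"offset": [-0.1,0.1,0],"spin": 0},{"offset": [-0.1,0.1,0],"spin": 0}])

```text
time_s: 15.87
eef_pos: [665.2, -5.8, 126.4]
ee_rot: [0.0, 0.915, -0.404, -0.0]
force: [1.6, -1.0, -1.6]
grip_width: 0.0
grip_force: 1.1
```

>>> send_rows(targets=[{"offset": [-0.1,0.1,0],"spin": 0},{"offset": [-0.1,0.1,0],"spin": 0}])

```text
time_s: 16.03
eef_pos: [664.7, -5.4, 126.5]
ee_rot: [0.0, 0.915, -0.404, 0.001]
force: [4.6, -3.5, -2.7]
grip_width: -0.003
grip_force: 2.8
```

>>> send_rows(targets=[{"offset": [-0.1,0.1,0],"spin": 0},{"offset": [-0.1,0.1,0],"spin": 0}])

```text
time_s: 16.2
eef_pos: [664.4, -5.2, 126.6]
ee_rot: [0.0, 0.915, -0.404, 0.002]
force: [9.6, -6.9, -5.7]
grip_width: 0.004
grip_force: 5.3
```

>>> send_rows(targets=[{"offset": [-0.05,0.05,0],"spin": 0},{"offset": [-0.05,0.05,0],"spin": 0}])

```text
time_s: 16.37
eef_pos: [664.2, -5.2, 126.8]
ee_rot: [0.001, 0.915, -0.404, 0.003]
force: [10.4, -8.7, -5.1]
grip_width: -0.001
grip_force: 6.0
```

>>> send_rows(targets=[{"offset": [1,-1.1,0],"spin": 0},{"offset": [2.5,-2.8,1],"spin": 0},{"offset": [3,-3.4,4],"spin": 0},{"offset": [3,-3.4,8],"spin": 0},{"offset": [3,-3.4,12],"spin": 0},{"offset": [3,-3.4,14],"spin": 0},{"offset": [3,-3.4,14],"spin": 0}])

```text
time_s: 16.95
eef_pos: [693.6, -37.3, 272.5]
ee_rot: [-0.001, 0.915, -0.404, 0.004]
force: [-0.1, 0.3, -0.1]
grip_width: -0.0
grip_force: 0.0
```

```bash
python3 chk.py scene wrist top
python3 - <<'E'
from h import *
a=cv2.imread('pics/last_scene.png');b=cv2.imread('pics/last_wrist.png')
cv2.imwrite('pics/s6.png',np.hstack([cv2.resize(a[140:270,220:390],(400,300)),cv2.resize(b,(400,300))]))
E
```

```text
16.95 [693.6 -37.3 272.5] [-0.1  0.3 -0.1] [-0.2  0.7  0.8  0.   1.6  2.2]
scene a 21 slope rad from down 0.17687486284087447
scene b 27 slope rad from down 0.16232893213534372
scene lid 2146 ((0.6772809624671936, 0.0301460400223732), 99.7578353881836)
flap [  0. 191.] 189.94261950421708 156
wrist b 194 slope rad from down 0.19666888504398328
wrist lid 792 ((-3.866504669189453, -17.597198486328125), 94.3221435546875)
flap [ -0.  171.9] 176.54526987342294 12
top a 13 slope rad from down 0.185199965946823
top lid 1277 ((6.6825408935546875, 7.857887268066406), 93.20198059082031)
```

View pics/s6.png

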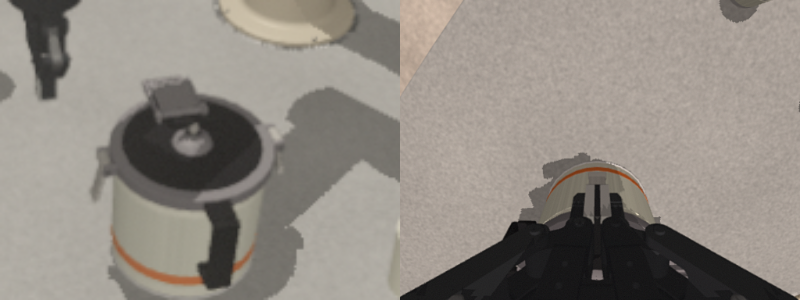

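Both levers hang shut: b at (105,175) and a at (275,150) in the left crop, with slopes near 0.2 rad. The flap lies level and the arm is clear of everything, so I'm handing in the job.

```bash
python3 -c "
from rig import ctrl
print(ctrl.finish_job())"
```

```text
the job is handed in; nothing more can be done
None
```

The job is handed in: the flap and both clamp levers measured shut (within about 0.04 rad), the tin had not visibly moved, and I kept the arm clear of the other things, though I did not re-measure them; no verdict was returned.

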